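# Unlock the drug box and hold its lid open

### The arm

A 6-joint arm with a two-finger parallel gripper is mounted at the origin on a cart in front of the work surface, level with it; the furniture and walls round the work are solid. World frame = base frame: x ahead of the robot, y to its left, z up, the work surface at z = 0. Lengths are in mm, angles in rad, forces in N, time in s.
With the tool pointing down it reaches from about 300 to 775 mm from the base axis. Payload 14.6 kg.
Tool frame: the origin (TCP) lies at the very end of the fingers, on their centre line; the grasp point (between the pads) lies 19 mm behind it; z points along the fingers, y is the line along which they close (so a half turn about z gives the same grasp; the last joint's range is limited). The gripper opens to 94 mm and grips with 3 to 60 N. Pads are 16 mm wide; open, the fingers measure 119 mm over their backs; the gripper's body (75 mm by 177 mm) begins 78 mm behind the grasp point.
Start: joints at [1.176, 0.3, 1.521, -0, 1.321, -0.067], TCP at [177.076, 520.705, 205.446] pointing down, gripper open.
Joint ranges: [-3.03, 3.03], [-0.79, 2.21], [0.23, 2.52], [-1.04, 4.18], [0, 3.07], [-2.55, 2.55]. Speed limits (rad/s): [2.22, 2.22, 2.57, 3.14, 3.14, 3.14].

### API

Orientations are given as [roll, pitch, yaw] about the fixed x, y, z axes, in that order (R = Rz(yaw) Ry(pitch) Rx(roll)).
In Python, from cell import manip, eyes, ticket gives the robot as it stands. The module is installed in compiled form; this text tells all that it offers.
- The arm moves only by the tool arm_command, never from a script. Its argument "plan" is a list of rows, each a list of 5 numbers: the opening, from -1 (shut) to 1 (fully open), then the shift along the tool's x, y, z in m, then the turn about the tool's z in rad. In form: [[jaw, dx, dy, dz, roll], ...]. A call has 1 to 20 rows; each row shifts and turns the commanded pose from where the row before left it, along the tool's axes as they then stand; what a row does not reach is not made up. A row lasts 1/8 s, in which the tool goes at most 62.5 mm and 10.7 degrees, less where a joint would pass 70% of its speed; a pose out of reach is approached as far as the arm can. A call is refused whole if a number of a shift passes 0.0625 or a number of a turn 0.188, either way. A call with a gripper value outside its range is refused whole. The fingers move at their own pace and stop on an object; "newtons" is the grip in N (left out, the last holds). Time passes only in rows, so rows that do not move let the fingers close. It gives the time, the measured TCP pose, the force, the opening and the grip force at its end, in the units of the state.
- manip.read_state(): the state, without advancing time (a new reading comes with each control period).
- eyes.camera(name): name is "scene" or "top"; returns a dict with "img" (384x512x3 uint8, blue, green, red), "z_map" (384x512 float32, mm along the optical axis (not along the pixel's ray), 0 where there is no reading), "fx", "fy", "cx", "cy" (pixels), "eye" and "orientation" of the camera in the world. Camera axes: x right, y down, z forward; pixel columns grow to the right and rows downward; lengths in mm; the calibration is good to about 2 mm. A picture is of the moment at which its call begins.
- ticket.sign_off(): hands the job in; it is judged then, once.
The state is a dict: "clock": time; "joints": joint angles; "qd": joint speeds; "effort": joint torques, N m; "eef_pos": TCP position; "eef_rot": TCP orientation; "wrist_force": force on the tool from outside, world axes, zero at the start; "moment": the same for the moment, N m; "finger_gap": finger opening in mm; "finger_force": force on a finger pad.
Only numpy, scipy, OpenCV 4.12 (cv2) and the standard library are available. Lean on these libraries where they do the work, as an engineer would, in place of code of your own. Each camera call takes 0.05 s, during which the arm holds its last target. There are 200 camera calls.

### The job

Please open the locked drug box for the stock count: take the round-headed key from the key holder, push it fully home in the lock on the box lid and turn it clockwise as far as it goes. Leave the key in the lock, lift the lid and hold it still at 60 degrees open (give or take 6) - it has no stay and falls shut if you let go - and finish while your fingers are still holding it there. Leave the other key and everything else on the bench where they are.

Things in the scene. Friction and masses are not known exactly. Their poses are not given: they have to be found in the camera images.
- box: grey painted steel lock box, fixed to the bench: 170 deep (x) x 280 wide (y), 120 high with the lid shut. Origin: centre of the underside; its x axis points from the front to the hinged back, y to the left, z up. Bottles and vials stand inside. The lid is 20 high (the top face of the shut lid is 120 above the origin) and weighs about 0.6 kg
- lid (a joint): opening angle of the lid in rad: 0 shut, grows as the front edge rises about the hinge along the back edge; 1.047 is 60 degrees, 1.8 the end of travel. No stay, no spring: it falls shut by its weight. While the lock is at less than about 1.05 a steel tongue holds the lid shut
- lid_hinge (a point): point on the hinge axis, in the middle of the box's width, 100 above the bench, 89 behind the box's origin; the axis is this frame's y axis (parallel to the box's y). The frame turns with the lid; with the lid shut it is parallel to the box's frame
- lid_handle (a point): middle of the round bar of the steel bow handle on the lid: bar 10 in diameter, along y, 100 between its two posts, its axis 38 above the lid's top face. In the lid_hinge frame it lies 135 in front (-x), 20 to the left (+y), 58 up (z). The frame is the lid's
- lock (a joint): angle of the lock cylinder in rad: 0 locked, grows clockwise seen from above, 1.4 is the end stop (unlocked). Stays where it is left; light friction. A fixed steel collar, 33 in diameter, surrounds the lock's face and stands 1 above it
- lock_mouth (a point): centre of the keyway's mouth in the lock's face, near the lid's front right corner; in the box's frame, lid shut: 52 in front (-x), 95 to the right (-y), 126 up (6 above the lid's top). Keyway 14 x 6.5, 20 deep, mouth bevelled by 2; long side along this frame's x, z points out of the lock. The frame turns with the cylinder; at lock 0 it is parallel to the box's frame
- key_holder: grey block 110 x 45 x 30 high on a thin rubber foot, fixed; origin: centre of its underside. The two keys stand upright in it, 52 apart along its x axis: the round-headed key at x = -26, the other at x = +26
- key: the box key: round black head 30 in diameter, 9 thick (its flat faces look to +y and -y: grip there, 24 above the origin; top at 37), steel blade 12 wide (x), 4.5 thick (y), 20 long, down to z = -20. Origin on the axis at the shoulder between head and blade, z up to the head; 30 above the bench in the holder, at lock_mouth when fully home. 30 g
- spare_key: another key, which does not fit: oblong black head 34 x 9 x 22 high on a round steel shank 9 in diameter; origin at its shoulder. Leave it in the holder
- timer: white bench timer 60 x 64 x 18, loose bystander; origin: centre of its underside
- syringe: 10 ml syringe 19 x 111 x 19, loose bystander to the right of the box; origin: centre of its underside, length along its y
- sample_pot: clear sample pot with white lid, 67 in diameter, 68 high, loose bystander behind the box; origin: centre of its underside
Not all that is in view belongs to the job. Of the things like the key_holder, leave any that is pink or purple; of the rest the larger one is meant.

How it is judged:
By the outcome, as a careful person would: the job done as asked, in the order asked, and still so for the second after the job is handed in, while the arm keeps its last pose, push and grip.
It also fails if it takes over 64 s, if anything falls off the work surface, if the arm or the gripper's body presses on something with over 40 N, if the wrist force passes 120 N, or if a joint passes its speed limit or range.

## Working session

There is one attempt and no reset: what is moved stays moved. The work goes in short steps, Python scripts to look and compute and a tool call to move; the robot and the scene stay as the last step left them, time stands still between calls to the robot, and variables do not carry over. Pictures are saved under pics/ and viewed, at most 10 in all, crops included, and the job is handed in when it is done.

Besides the shell and the picture viewer there is one more tool, called by a JSON object that holds its "method" and its "body", one argument or row to a line. arm_command: Moves the arm, as the interface text tells. Its arguments: {"type":"object","properties":{"plan":{"type":"array"},"newtons":{"type":"number"}},"required":["plan"]}

```bash
mkdir -p pics
cat > h.py <<'E'
import numpy as np, cv2
from scipy.spatial.transform import Rotation as R
from cell import manip, eyes, ticket
def cam(n):
    c=eyes.camera(n); o=np.array(c["orientation"],float)
    c["R"]=o if o.shape==(3,3) else (R.from_quat(o).as_matrix() if o.size==4 else R.from_euler('xyz',o).as_matrix())
    c["eye"]=np.array(c["eye"],float); return c
def cloud(c):
    z=c["z_map"]; v,u=np.mgrid[:z.shape[0],:z.shape[1]]
    p=np.stack([(u-c["cx"])/c["fx"]*z,(v-c["cy"])/c["fy"]*z,z],-1)
    return p@c["R"].T+c["eye"]
def ray(c,u,v,h):
    d=c["R"]@np.array([(u-c["cx"])/c["fx"],(v-c["cy"])/c["fy"],1.]); return c["eye"]+d*(h-c["eye"][2])/d[2]
E
python3 - <<'E'
from h import *
print(manip.read_state())
for n in("scene","top"):
    c=cam(n); cv2.imwrite(f"pics/{n}0.png",cv2.resize(c["img"],(800,600),interpolation=cv2.INTER_CUBIC)); print(n,c["eye"],c["orientation"],c["fx"],c["cx"],c["cy"])
    np.savez(f"{n}0.npz",**{k:np.array(v) for k,v in c.items()})
E
```

```text
{'clock': 0.0, 'joints': array([ 1.17640075e+00,  3.00474735e-01,  1.52160670e+00, -7.86201823e-06,
        1.32066108e+00, -6.66003155e-02]), 'qd': array([-0.00107249,  0.00014011,  0.0005438 ,  0.00073173, -0.00025351,
       -0.00148022]), 'effort': array([-1.22537302e-03, -5.31809306e+01, -3.52733839e+01,  7.08232471e-02,
        2.43911584e-02, -8.18845501e-05]), 'eef_pos': array([176.97942684, 520.46936135, 204.87348994]), 'eef_rot': array([-3.14044484e+00, -6.89259593e-05,  2.81379931e+00]), 'wrist_force': array([-0.04748904, -0.20764038,  0.34443541]), 'moment': array([ 0.02211282, -0.04749708,  0.02887372]), 'finger_force': 0.0, 'finger_gap': 93.88554219082226}
scene [-168.02678407 -359.58869018  641.55947912] [-2.11618808 -0.01733488 -1.01290463] 410.9768381242849 256.4232576648707 190.5607965007093
top [ 396.26547943   56.3370364  1493.85424337] [-3.03995622  0.01757914 -1.60114607] 444.29297101380234 256.7272253446825 188.20232288680933
```

View pics/scene0.png

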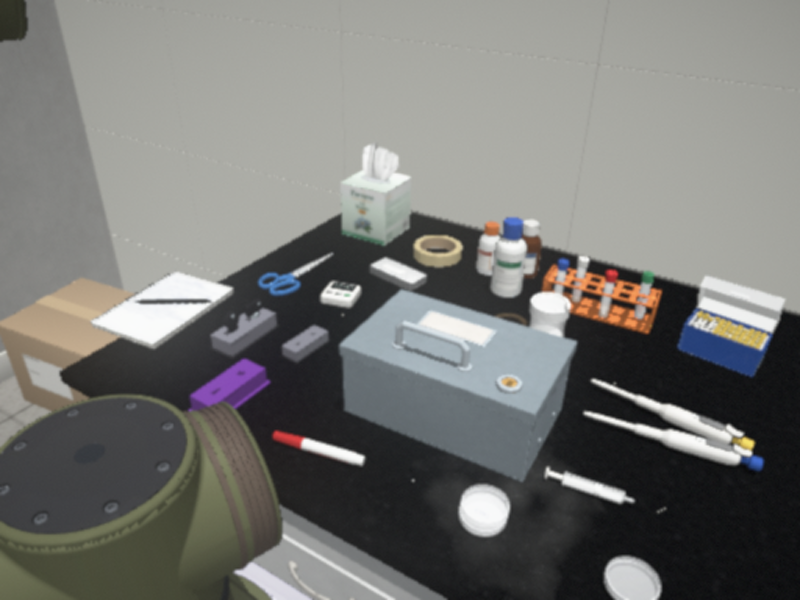

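View pics/top0.png

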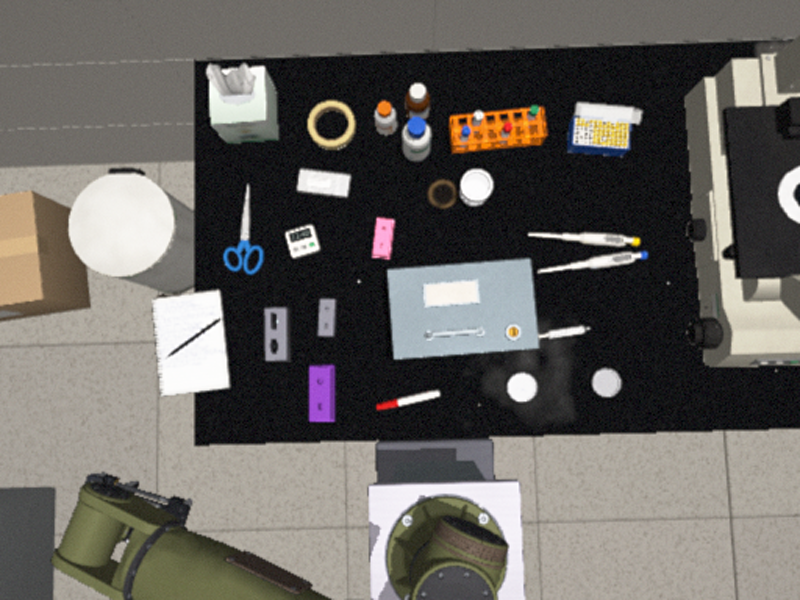

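Candidates for the holder in the top view are large grey (277,334), small grey (327,317), purple (321,393) and pink (383,238). I choose the large grey one; it shows at (244,330) in the scene view. I'll check it in one close crop to see which key is round.

Run:
```python
import numpy as np, cv2
s=np.load("scene0.npz")["img"]; t=np.load("top0.npz")["img"]
a=cv2.resize(s[190:232,130:182],(400,323),interpolation=cv2.INTER_CUBIC)
b=cv2.resize(t[190:238,160:220],(400,320),interpolation=cv2.INTER_CUBIC)
o=np.zeros((323,800,3),np.uint8); o[:,:400]=a; o[:320,400:]=b
cv2.imwrite("pics/crop1.png",np.clip(o.astype(float)*1.8,0,255).astype(np.uint8))
```

```text
(no output)
```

View pics/crop1.png

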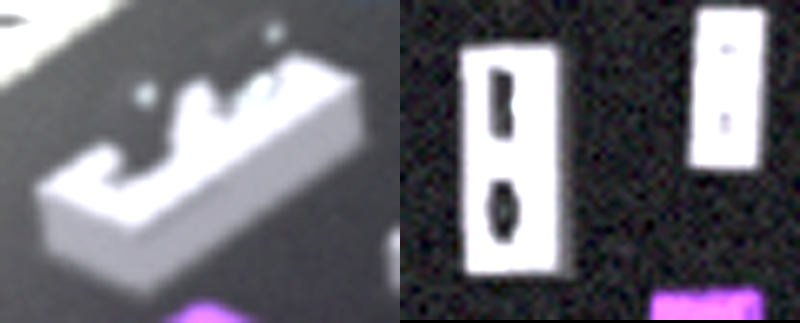

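The large grey block carries two black-headed keys. In the top view the far head (crop 500,103) looks oblong and the near one (502,210) looks round. I'll confirm that by depth and measure the poses.

Run:
```python
from h import *
C={}
for n in("scene","top"):
    d=np.load(n+"0.npz"); C[n]={k:d[k] for k in d.files}; C[n]["P"]=cloud(C[n])
P=C["scene"]["P"]; T=C["top"]
# holder: grey mask in top
c=T; P2=c["P"]; z=P2[...,2]
print("table z", np.median(z[150:180,150:160]), "top lid", np.median(z[185:215,260:330]))
r=ray(c,277*.64,334*.64,30); print("holder approx",r)
img=c["img"].astype(int); hsv=cv2.cvtColor(c["img"],cv2.COLOR_BGR2HSV)
def rect(mask,seed,h):
    n,l,st,ce=cv2.connectedComponentsWithStats(mask.astype(np.uint8)); k=l[seed[1],seed[0]]
    cnt=max(cv2.findContours((l==k).astype(np.uint8),0,2)[0],key=cv2.contourArea)
    q=cv2.minAreaRect(cnt); b=cv2.boxPoints(q)
    w=np.array([ray(c,*p,h) for p in b]); e=np.linalg.norm(np.roll(w,-1,0)-w,axis=1)
    print("rect ctr",w.mean(0).round(1),"edges",e.round(1),"dirs",np.degrees(np.arctan2(*(np.roll(w,-1,0)-w)[:2,[1,0]].T)).round(2)); return w
V=hsv[...,2]; 
m=(V>70); rect(m,(int(270*.64),int(334*.64)),30)
rect(m,(int(410*.64),int(290*.64)),120)
# heads in scene depth
near=(np.abs(P[...,0]-r[0])<75)&(np.abs(P[...,1]-r[1])<40)&(P[...,2]>36)&(P[...,2]<80)
q=P[near]; print(len(q)); 
for s in(-1,1):
    g=q[np.sign(q[:,0]-r[0])==s]; print(s,len(g),np.median(g,0).round(1),g.min(0).round(1),g.max(0).round(1))
    for h in range(36,70,4):
        a=g[(g[:,2]>=h)&(g[:,2]<h+4)]
        if len(a): print(h,len(a),a[:,0].min().round(1),a[:,0].max().round(1),np.median(a[:,1]).round(1))
# lock in top and scene: yellow
for n,hgt in(("top",127),("scene",127)):
    c=C[n]; hs=cv2.cvtColor(c["img"],cv2.COLOR_BGR2HSV); Q=c["P"]
    mm=(hs[...,1]>80)&(hs[...,0]>8)&(hs[...,0]<35)&(Q[...,2]>112)&(Q[...,2]<140)&(Q[...,0]<520)&(Q[...,1]<60)&(Q[...,1]>-150)
    v,u=np.nonzero(mm); print(n,len(u),u.mean(),v.mean(),ray(c,u.mean(),v.mean(),hgt),np.median(Q[mm],0))
# handle
hq=P[(P[...,2]>145)&(P[...,2]<175)&(P[...,0]<600)&(P[...,0]>200)&(np.abs(P[...,1])<150)]
print("handle",len(hq),np.median(hq,0),hq.min(0),hq.max(0), np.degrees(np.arctan2(*np.polyfit(hq[:,1],hq[:,0],1)[:1],1)))
```

```text
table z 3.12777074868427 top lid 120.42132331796654
holder approx [469.90422648 342.46118447  30.        ]
rect ctr [472.7 345.   30. ] edges [ 49.9 112.3  49.5 112.3] dirs [-91.82 179.22]
rect ctr [508.  -95.1 120. ] edges [395.2 183.4 389.8 183.8] dirs [ -87.61 -179.08]
195
-1 96 [443.2 341.5  56.1] [430.  336.8  36.7] [459.2 347.8  68.3]
36 6 438.4 451.7 342.5
40 6 441.1 456.5 341.0
44 12 433.3 458.9 340.9
48 12 430.0 455.9 341.1
52 12 430.7 457.1 341.4
56 16 432.1 459.2 340.9
60 14 432.0 454.9 342.1
64 16 433.5 454.2 343.0
68 2 445.5 448.5 345.2
1 99 [495.1 341.5  51.2] [481.4 336.6  36.1] [517.8 349.7  62.3]
36 7 491.3 501.0 340.7
40 19 482.1 513.1 340.8
44 13 481.4 517.8 341.0
48 16 481.5 511.4 341.1
52 13 481.9 512.1 341.5
56 17 481.4 514.0 342.1
60 14 483.6 510.0 343.6
top 25 316.64 238.56 [ 376.14480518 -101.87941795  127.        ] [ 456.16179158 -137.93754688  123.87038284]
scene 32 325.6875 244.125 [ 457.92172956 -142.51588927  127.        ] [ 463.69760749 -140.13024089  125.07429534]
handle 258 [455.64831726 -32.49221688 160.34811344] [449.6319089  -82.21999476 145.06029813] [464.56742963  26.33254329 164.69662746] -2.9783889417250546
```

Run:
```python
from h import *
C={}
for n in("scene","top"):
    d=np.load(n+"0.npz"); C[n]={k:d[k] for k in d.files}; C[n]["P"]=cloud(C[n])
for n in C:
    c=C[n]; Q=c["P"]; hs=cv2.cvtColor(c["img"],cv2.COLOR_BGR2HSV)
    # lock: within window
    u0,v0=(513*.64,332*.64) if n=="top" else (509*.64,383*.64)
    v,u=np.mgrid[:384,:512]
    m=(hs[...,1]>60)&(hs[...,0]>5)&(hs[...,0]<40)&(np.hypot(u-u0,v-v0)<13)
    e=cv2.minEnclosingCircle(np.stack([u[m],v[m]],1).astype(np.float32))
    print(n,m.sum(),u[m].mean(),v[m].mean(),e,"lock",ray(c,u[m].mean(),v[m].mean(),126.5).round(1),ray(c,*e[0],126.5).round(1))
    m=((Q[...,2]>110)&(Q[...,2]<135)&(Q[...,0]>330)&(Q[...,0]<650)&(abs(Q[...,1]+20)<200)).astype(np.uint8)
    m=cv2.morphologyEx(m,cv2.MORPH_CLOSE,np.ones((7,7))); m=cv2.morphologyEx(m,cv2.MORPH_OPEN,np.ones((7,7)))
    cnt=max(cv2.findContours(m,0,2)[0],key=cv2.contourArea)
    w=np.array([ray(c,*p[0],120)[:2] for p in cnt],np.float32)
    r=cv2.minAreaRect(w); print("box",r)
    # colour-based
    m2=((hs[...,2]>90)&(Q[...,2]>112)).astype(np.uint8)
    hq=Q[(Q[...,2]>154)&(Q[...,2]<168)&(Q[...,0]<520)&(Q[...,0]>400)&(np.abs(Q[...,1])<120)]
    if len(hq): print("handle",len(hq),hq.mean(0),np.percentile(hq,[3,97],axis=0),"ang",np.degrees(np.arctan(np.polyfit(hq[:,1],hq[:,0],1)[0])))
    # key ring in top
c=C["top"]; V=c["img"].max(2).astype(int)
u0,v0=int(277*.64),int(334*.64)
sub=V[v0-22:v0+23,u0-12:u0+13]; print(sub[:, 4:18])
print(u0-8,v0-22,"lock z", C["top"]["P"][208:216,325:332,2].round(0))
```

```text
scene 39 325.64102564102564 244.12820512820514 ((325.5, 244.5), 4.527792930603027) lock [ 458.5 -142.2  126.5] [ 457.2 -142.5  126.5]
box ((501.0580749511719, -46.12672424316406), (193.22549438476562, 289.14837646484375), 2.7158777713775635)
handle 221 [456.00500937 -30.99037632 160.46069804] [[451.87120847 -76.93707375 154.89053685]
 [461.27313528  17.90353105 164.17411325]] ang -2.917091165628263
top 35 328.0571428571429 212.0 ((328.0, 212.0), 3.1623775959014893) lock [ 456.  -140.4  126.5] [ 456.  -140.3  126.5]
box ((504.69622802734375, -42.68751525878906), (178.2833251953125, 285.84735107421875), 2.631314277648926)
handle 113 [456.01369137 -25.22757677 161.25470071] [[450.18994057 -72.84632868 156.42332924]
 [461.96493869  20.36096486 165.91310072]] ang -2.782262654759812
[[ 18  25  18  20  25  16  31  22  22  28  25  19  16  28]
 [ 19  18  32  30  23  23  31  23  27  24  17  24  19  20]
 [ 19  27  22  28  22  11  20  30  22  17  16  20  24  21]
 [ 27  24  22  11  29  22  19  21  20  18  20  15  17  21]
 [ 24  32  19  19  30  22  25  24  23  22  18  12  27  24]
 [ 37  50  45  52
[... 1963 characters left out ...]
 165 164 162 163 162 161]
 [ 57 133 148 147 151 150 147 130 127 128 122 121 124 119]
 [ 24  51  59  59  57  57  56  57  50  52  51  49  53  47]
 [ 19  24  23  24  15  26  16  20  19  15  26  18  24  19]
 [ 22  15  25  24  18  11  18  18  22  20  20  30  21  20]
 [ 26  26  20  28  21  24  19  22  23  22  27  21  28  27]
 [ 22  27  26  21  24  27  27  29  24  22  19  28  29  20]]
169 191 lock z [[124. 126. 127. 130. 129. 129. 118.]
 [122. 126. 125. 129. 124. 130. 126.]
 [127. 125. 123. 117. 126. 124. 125.]
 [130. 125. 107. 111. 125. 125. 118.]
 [122. 122. 105. 109. 121. 122. 117.]
 [127. 124. 105. 110. 124. 126. 128.]
 [128. 126. 103. 107. 123. 126. 130.]
 [131. 128. 123. 130. 125. 134. 128.]]
```

Box yaw is about +2.7°, the lock is near (457,-141) and the round key near (445,345.5), holder yaw about -1°. The depth confirms it: the near head tops out at z≈68, the far one at 62. Next I move above the key.

{"method": "arm_command", "body": {
  "plan": [
    [0,0,0,0,-0.16],
    [0,0,0,0,-0.156],
    [0,-0.0335,-0.0219,0,0],
    [0,-0.0335,-0.0219,0,0],
    [0,-0.0335,-0.0219,0,0],
    [0,-0.0335,-0.0219,0,0],
    [0,-0.0335,-0.0219,0,0],
    [0,-0.0335,-0.0219,0.0,0],
    [0,-0.0335,-0.0219,0.02,0],
    [0,-0.0335,-0.0219,0.03,0],
    [0,0,0,0.03,0],
    [0,0,0,0.02,0],
    [0,0,0,0,0],
    [0,0,0,0,0],
    [0,0,0,0,0]
  ],
  "newtons": 25
}}

```text
clock: 1.98
eef_pos: [443.3, 342.7, 106.5]
eef_rot: [3.141, 0.001, 3.13]
wrist_force: [-0.2, 0.1, 0.2]
finger_gap: 46.6
finger_force: 0.0
```

Run:
```python
from h import *
d=np.load("top0.npz"); c={k:d[k] for k in d.files}
print(ray(c,174.6,221.3,50),ray(c,174.6,204.9,48))
s=manip.read_state(); print(s["eef_pos"],s["eef_rot"])
```

```text
[444.65630385 347.59260594  50.        ] [498.22643496 347.3789619   48.        ]
[443.26935516 342.69962475 106.4534488 ] [3.14071525e+00 1.24321765e-03 3.13002663e+00]
```

{"method": "arm_command", "body": {
  "plan": [
    [0,-0.002,0.0028,0,0],
    [0,0,0,0.03,0],
    [0,0,0,0.025,0],
    [0,0,0,0.015,0],
    [0,0,0,0,0],
    [0,0,0,0,0]
  ]
}}

```text
clock: 2.72
eef_pos: [445.5, 345.5, 36.4]
eef_rot: [3.141, 0.001, 3.13]
wrist_force: [-0.3, -0.2, 1.1]
finger_gap: 47.1
finger_force: 0.0
```

{"method": "arm_command", "body": {
  "plan": [
    [-1,0,0,0,0],
    [-1,0,0,0,0],
    [-1,0,0,0,0],
    [-1,0,0,0,0],
    [-1,0,0,0,0],
    [-1,0,0,0,0]
  ],
  "newtons": 8
}}

```text
clock: 3.48
eef_pos: [445.0, 345.1, 35.5]
eef_rot: [-3.142, -0.0, 3.13]
wrist_force: [-0.7, 0.1, 0.2]
finger_gap: 9.2
finger_force: 8.0
```

{"method": "arm_command", "body": {
  "plan": [
    [-1,0,0,0,0],
    [-1,0,0,0,0],
    [-1,0,0,-0.01,0],
    [-1,0,0,-0.01,0],
    [-1,0,0,-0.015,0],
    [-1,0,0,-0.03,0],
    [-1,0,0,-0.04,0],
    [-1,0,0,-0.04,0],
    [-1,0,0,-0.02,0],
    [-1,0,0,0,0],
    [-1,0,0,0,0]
  ],
  "newtons": 35
}}

```text
clock: 4.85
eef_pos: [444.7, 344.9, 199.7]
eef_rot: [-3.141, -0.001, 3.13]
wrist_force: [0.3, -1.0, 0.3]
finger_gap: 8.7
finger_force: 35.0
```

{"method": "arm_command", "body": {
  "plan": [
    [-1,-0.0005,-0.02,0,0],
    [-1,-0.0005,-0.035,0,0],
    [-1,-0.0005,-0.04,0,0],
    [-1,-0.0005,-0.04,0,0],
    [-1,-0.0005,-0.04,0,0],
    [-1,-0.0005,-0.04,0,0],
    [-1,-0.0005,-0.04,0,0],
    [-1,-0.0005,-0.04,0,0],
    [-1,-0.0005,-0.04,0,0],
    [-1,-0.0005,-0.04,0,0],
    [-1,-0.0005,-0.04,0,0],
    [-1,-0.0005,-0.035,0,0],
    [-1,-0.0005,-0.03,0,0],
    [-1,0,-0.006,0,-0.058],
    [-1,0,0,0,0],
    [-1,0,0,0,0],
    [-1,0,0,0,0]
  ]
}}

```text
clock: 6.98
eef_pos: [445.7, -140.6, 200.4]
eef_rot: [-3.142, -0.0, -3.095]
wrist_force: [-0.0, 0.1, -0.3]
finger_gap: 8.7
finger_force: 35.0
```

Run:
```python
from h import *
s=manip.read_state(); print(s["eef_pos"],s["eef_rot"],s["finger_gap"],s["wrist_force"])
c=cam("scene"); t=cam("top")
np.savez("s1.npz",**{k:np.array(v) for k,v in c.items()})
def px(c,p):
    q=c["R"].T@(np.array(p)-c["eye"]); return c["fx"]*q[0]/q[2]+c["cx"],c["fy"]*q[1]/q[2]+c["cy"]
p=s["eef_pos"]; print("tcp",px(c,p),"exp blade tip",px(c,p+[0,0,-25]),"lock",px(c,[457,-141,126]))
u,v=map(int,px(c,p)); u0,v0=u-50,v-30
cv2.imwrite("pics/crop2.png",cv2.resize(c["img"][v0:v0+75,u0:u0+100],(800,600),interpolation=cv2.INTER_CUBIC)); print(u0,v0)
```

```text
[ 445.65556599 -140.59541946  200.37392236] [-3.14158503e+00 -1.11734032e-04 -3.09544213e+00] 8.684523735731272 [-0.04985     0.06143783 -0.27738247]
tcp (np.float64(326.18076238052987), np.float64(216.5495882287124)) exp blade tip (np.float64(324.8055796444057), np.float64(227.27727367009675)) lock (np.float64(324.7470041028937), np.float64(244.50046681630317))
276 186
```

View pics/crop2.png

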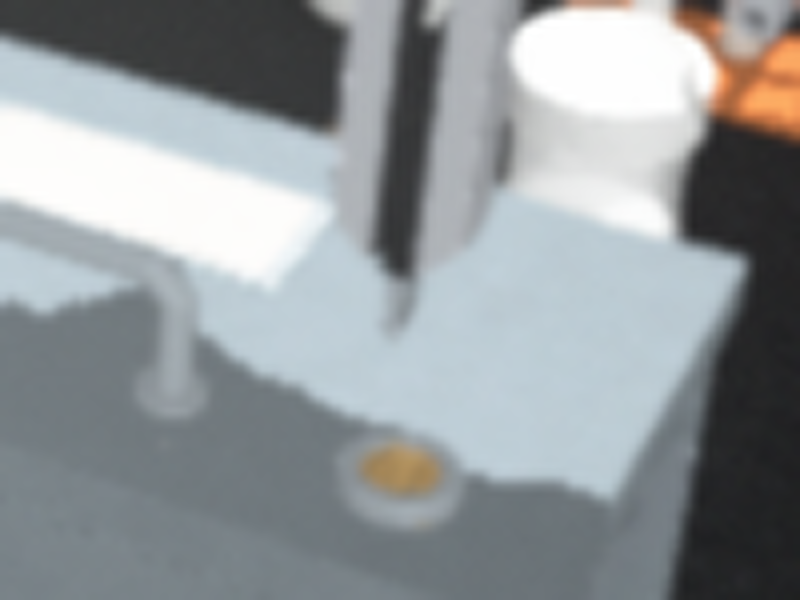

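The key hangs upright between the fingers, blade tip at about (326,226). The lock face is at (326,244.5). Next I lower to just above it.

{"method": "arm_command", "body": {
  "plan": [
    [-1,-0.0116,-0.0014,0.0,0],
    [-1,0,0,0.02,0],
    [-1,0,0,0.018,0],
    [-1,0,0,0,0],
    [-1,0,0,0,0]
  ]
}}

```text
clock: 7.7
eef_pos: [458.0, -141.9, 163.1]
eef_rot: [-3.141, 0.001, -3.095]
wrist_force: [-0.3, 0.2, -0.3]
finger_gap: 8.9
finger_force: 35.0
```

Run:
```python
from h import *
s=manip.read_state(); print(s["eef_pos"],s["eef_rot"],s["finger_gap"],s["wrist_force"])
c=cam("scene"); t=cam("top")
def px(c,p):
    q=c["R"].T@(np.array(p)-c["eye"]); return c["fx"]*q[0]/q[2]+c["cx"],c["fy"]*q[1]/q[2]+c["cy"]
p=s["eef_pos"]; print("tcp",px(c,p),"exp blade tip",px(c,p+[0,0,-25]),"lock",px(c,[457.3,-141.5,126]))
u0,v0=303,215
cv2.imwrite("pics/crop3.png",cv2.resize(c["img"][v0:v0+36,u0:u0+48],(768,576),interpolation=cv2.INTER_CUBIC)); print(u0,v0)
```

```text
[ 458.01152283 -141.85702885  163.1409755 ] [-3.14125337e+00  7.42320085e-04 -3.09530465e+00] 8.887904294789154 [-0.27737006  0.24310731 -0.2562488 ]
tcp (np.float64(327.33430622917354), np.float64(229.40655428203354)) exp blade tip (np.float64(325.98762807905075), np.float64(239.56416367215522)) lock (np.float64(325.03910004258927), np.float64(244.50766516836433))
303 215
```

View pics/crop3.png

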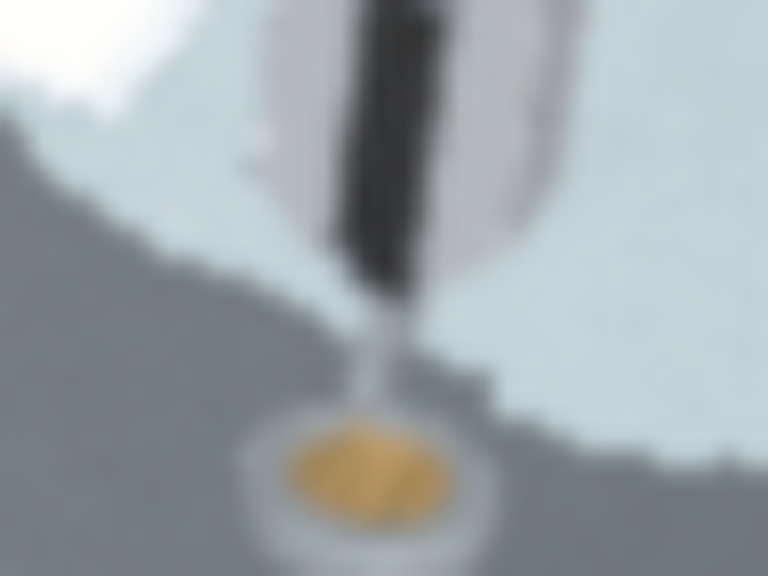

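The blade tip, at about (325.8,239.5), is in line with the lock centre (325.7,244.1). The tip also matches my projection, so I go down gently.

{"method": "arm_command", "body": {
  "plan": [
    [-1,0,0,0.006,0],
    [-1,0,0,0.003,0],
    [-1,0,0,0.003,0],
    [-1,0,0,0.003,0],
    [-1,0,0,0.002,0],
    [-1,0,0,0,0]
  ]
}}

```text
clock: 8.55
eef_pos: [457.3, -141.7, 145.3]
eef_rot: [3.141, -0.0, -3.095]
wrist_force: [-1.0, -0.1, -0.0]
finger_gap: 8.7
finger_force: 35.0
```

{"method": "arm_command", "body": {
  "plan": [
    [-1,0,0,0.004,0],
    [-1,0,0,0.003,0],
    [-1,0,0,0.003,0],
    [-1,0,0,0.002,0],
    [-1,0,0,0.001,0],
    [-1,0,0,0.001,0],
    [-1,0,0,0,0]
  ]
}}

```text
clock: 9.43
eef_pos: [457.4, -141.8, 131.4]
eef_rot: [3.142, -0.0, -3.095]
wrist_force: [-1.8, -0.2, 0.9]
finger_gap: 8.7
finger_force: 35.0
```

{"method": "arm_command", "body": {
  "plan": [
    [-1,0,0,0.001,0],
    [-1,0,0,0.001,0],
    [-1,0,0,0.001,0],
    [-1,0,0,0,0]
  ]
}}

```text
clock: 9.93
eef_pos: [457.8, -141.9, 130.6]
eef_rot: [-3.141, 0.002, -3.095]
wrist_force: [-11.9, 3.4, 27.7]
finger_gap: 8.9
finger_force: 35.0
```

{"method": "arm_command", "body": {
  "plan": [
    [-1,0.0003,0,-0.0018,0],
    [-1,0,0,0,0],
    [-1,0,0,0,0.1],
    [-1,0,0,0,0.1],
    [-1,0,0,0,0.1],
    [-1,0,0,0,0.1],
    [-1,0,0,0,0]
  ]
}}

```text
clock: 10.8
eef_pos: [457.6, -141.7, 131.1]
eef_rot: [3.141, 0.001, 2.786]
wrist_force: [-4.6, 3.2, 10.4]
finger_gap: 8.8
finger_force: 35.0
```

{"method": "arm_command", "body": {
  "plan": [
    [-1,0,0,0,0.1],
    [-1,0,0,0,0.1],
    [-1,0,0,0,0.1],
    [-1,0,0,0,0.1],
    [-1,0,0,0,0.1],
    [-1,0,0,0,0.1],
    [-1,0,0,0,0.1],
    [-1,0,0,0,0.1],
    [-1,0,0,0,0.08],
    [-1,0,0,0,0.06],
    [-1,0,0,0,0],
    [-1,0,0,0,0]
  ]
}}

```text
clock: 12.3
eef_pos: [457.9, -141.6, 131.1]
eef_rot: [3.139, 0.001, 1.848]
wrist_force: [-1.2, 4.0, 9.2]
finger_gap: 8.8
finger_force: 35.0
```

Run:
```python
from h import *
s=manip.read_state(); print(s["eef_rot"],s["moment"],s["wrist_force"])
```

```text
[3.13940265e+00 6.16877515e-04 1.84786282e+00] [0.61010973 0.36084211 0.0108605 ] [-1.20641877  4.01986994  9.22919443]
```

{"method": "arm_command", "body": {
  "plan": [
    [-1,0,0,0,0.06],
    [-1,0,0,0,0.05],
    [-1,0,0,0,0.05],
    [-1,0,0,0,0],
    [-1,0,0,0,0]
  ]
}}

```text
clock: 12.92
eef_pos: [458.0, -141.6, 131.1]
eef_rot: [3.139, 0.0, 1.688]
wrist_force: [0.3, 3.2, 8.1]
finger_gap: 8.6
finger_force: 35.0
```

Run:
```python
from h import *
s=manip.read_state(); print(s["eef_rot"],s["moment"],s["wrist_force"])
```

```text
[3.13914406e+00 3.35910971e-04 1.68784146e+00] [0.68572248 0.16890729 0.04841521] [0.27821433 3.21672516 8.09275165]
```

{"method": "arm_command", "body": {
  "plan": [
    [-1,0,0,0,0.05],
    [-1,0,0,0,0.05],
    [-1,0,0,0,0.03],
    [-1,0,0,0,0],
    [-1,0,0,0,0]
  ]
}}

```text
clock: 13.55
eef_pos: [458.1, -141.6, 131.1]
eef_rot: [3.139, 0.0, 1.558]
wrist_force: [-0.1, 3.2, 8.2]
finger_gap: 8.5
finger_force: 35.0
```

Run:
```python
from h import *
s=manip.read_state(); print(s["eef_rot"],s["moment"],s["wrist_force"])
```

```text
[3.13898099e+00 5.24571538e-05 1.55802548e+00] [0.67647799 0.05464128 0.13196305] [-0.14178152  3.20174433  8.24793977]
```

{"method": "arm_command", "body": {
  "plan": [
    [-1,0,0,0,0.05],
    [-1,0,0,0,0.05],
    [-1,0,0,0,0.05],
    [-1,0,0,0,0],
    [-1,0,0,0,0]
  ],
  "newtons": 45
}}

```text
clock: 14.18
eef_pos: [458.2, -141.8, 131.2]
eef_rot: [3.138, 0.0, 1.408]
wrist_force: [0.7, 2.1, 7.3]
finger_gap: 8.9
finger_force: 45.0
```

Run:
```python
from h import *
s=manip.read_state(); print(s["eef_rot"],s["moment"],s["wrist_force"],s["finger_gap"])
c=cam("scene")
cv2.imwrite("pics/crop4.png",cv2.resize(c["img"][205:259,290:362],(720,540),interpolation=cv2.INTER_CUBIC))
```

```text
[3.13842685e+00 3.26633906e-06 1.40814191e+00] [ 0.36840251 -0.17038517  0.22710444] [0.67661131 2.1439727  7.26603962] 8.949042327358057
```

View pics/crop4.png

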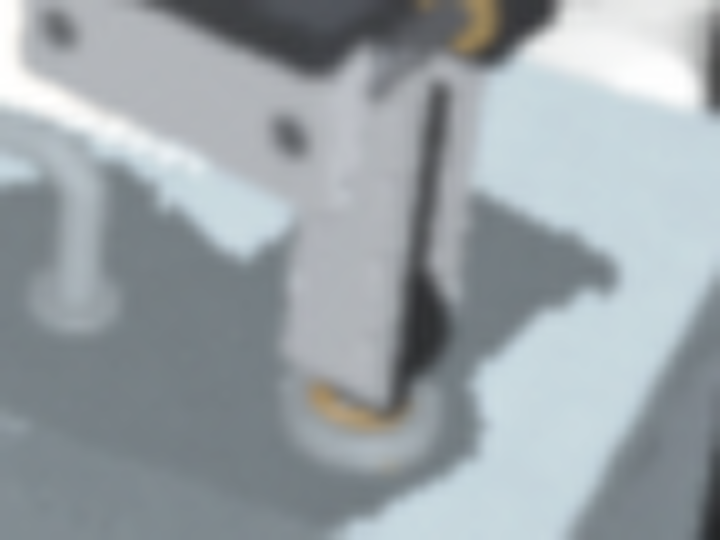

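The key is turned against its stop: the moment rises to 0.23 N m and the tool has turned 1.78 rad, including play. The head sits down in the collar at about (410,330) in the crop. Next I release and go up.

{"method": "arm_command", "body": {
  "plan": [
    [-1,0,0,0.0005,0],
    [-1,0,0,0,0],
    [-0.2,0,0,0,0],
    [-0.2,0,0,0,0],
    [-0.2,0,0,0,0],
    [-0.2,0,0,-0.01,0],
    [-0.2,0,0,-0.02,0],
    [-0.2,0,0,-0.03,0],
    [-0.2,0,0,-0.02,0],
    [-0.2,0,0,0,-0.1],
    [-0.2,0,0,0,-0.11],
    [-0.2,0,0,0,0],
    [-0.2,0,0,0,0]
  ]
}}

```text
clock: 15.85
eef_pos: [457.2, -141.8, 210.0]
eef_rot: [3.141, 0.0, 1.615]
wrist_force: [0.6, -0.0, 0.6]
finger_gap: 37.3
finger_force: 0.0
```

Run:
```python
from h import *
s=manip.read_state(); print(s["eef_pos"],s["eef_rot"],s["finger_gap"])
p=s["eef_pos"]; y=s["eef_rot"][2]
d=np.array([458.4,-26.5])-p[:2]; print("tool",d@[np.cos(y),np.sin(y)],d@[np.sin(y),-np.cos(y)])
c=cam("scene"); Q=cloud(c)
m=(np.hypot(Q[...,0]-458,Q[...,1]+142)<25)&(Q[...,2]>135)&(Q[...,2]<175); q=Q[m]; print(m.sum(),q.min(0),q.max(0),np.median(q,0), "keydir",np.degrees(np.arctan2(*np.linalg.svd(q[:,:2]-q[:,:2].mean(0))[2][0][::-1])))
cv2.imwrite("pics/crop5.png",cv2.resize(c["img"][205:259,290:362],(720,540),interpolation=cv2.INTER_CUBIC))
```

```text
[ 457.17714394 -141.82884093  210.01888898] [3.14133027e+00 1.10566888e-04 1.61534443e+00] 37.341030647050694
tool 115.159964970627 6.3576249732116
170 [ 450.68890121 -158.50962998  135.61496806] [ 462.33587454 -129.44847374  164.2423509 ] [ 454.25682308 -144.30643165  151.40253277] keydir -85.79856591654988
```

View pics/crop5.png

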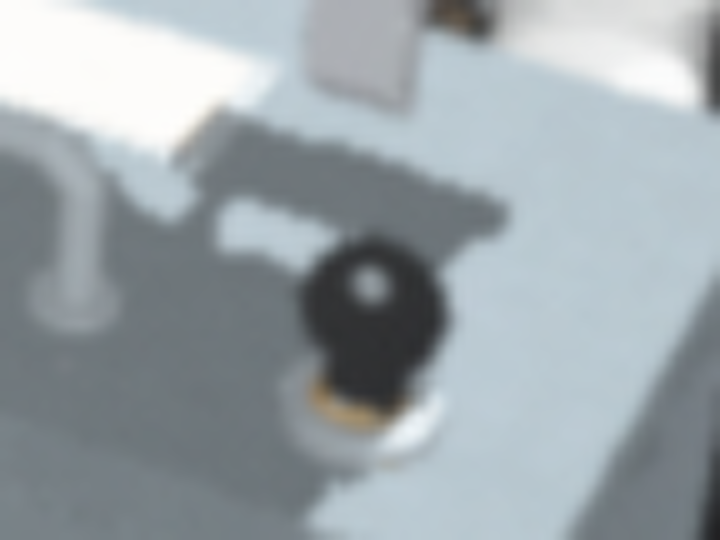

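The key stands home in the lock, head at about (375,300) in the crop, its plane turned by about 88°. Next is the handle.

{"method": "arm_command", "body": {
  "plan": [
    [0,0.03,0.003,0,0],
    [0,0.03,0.003,0,0],
    [0,0.03,0,0,0],
    [0,0.025,0,0,0],
    [0,0,0,0.025,0],
    [0,0,0,0.025,0],
    [0,0,0,0.015,0],
    [0,0,0,0.006,0],
    [0,0,0,0,0],
    [0,0,0,0,0]
  ]
}}

```text
clock: 17.15
eef_pos: [458.1, -26.7, 139.5]
eef_rot: [3.14, 0.0, 1.618]
wrist_force: [0.4, -0.3, -0.5]
finger_gap: 46.9
finger_force: 0.0
```

{"method": "arm_command", "body": {
  "plan": [
    [-1,0,0,0,0],
    [-1,0,0,0,0],
    [-1,0,0,0,0],
    [-1,0,0,0,0],
    [-1,0,0,0,0],
    [-1,0,0,0,0]
  ],
  "newtons": 10
}}

```text
clock: 17.9
eef_pos: [458.4, -26.6, 138.8]
eef_rot: [3.14, 0.0, 1.618]
wrist_force: [5.9, 0.4, -3.3]
finger_gap: 9.5
finger_force: 10.0
```

{"method": "arm_command", "body": {
  "plan": [
    [-1,0,0,0,0],
    [-1,0,0,0,0],
    [-1,0,0.0022,-0.0046,0],
    [-1,0,0.0022,-0.0046,0],
    [-1,0,0.0025,-0.0045,0],
    [-1,0,0.0025,-0.0045,0],
    [-1,0,0.0028,-0.0043,0],
    [-1,0,0.0028,-0.0043,0],
    [-1,0,0,0,0]
  ],
  "newtons": 25
}}

```text
clock: 19.02
eef_pos: [472.9, -25.9, 165.7]
eef_rot: [3.141, 0.0, 1.618]
wrist_force: [2.7, -1.3, -7.9]
finger_gap: 9.2
finger_force: 25.0
```

{"method": "arm_command", "body": {
  "plan": [
    [-1,0,0.0031,-0.0041,0],
    [-1,0,0.0031,-0.0041,0],
    [-1,0,0.0034,-0.0039,0],
    [-1,0,0.0034,-0.0038,0],
    [-1,0,0.0036,-0.0036,0],
    [-1,0,0.0037,-0.0036,0],
    [-1,0,0.0039,-0.0034,0],
    [-1,0,0.0039,-0.0033,0],
    [-1,0,0.0041,-0.0031,0],
    [-1,0,0.0041,-0.003,0],
    [-1,0,0.0043,-0.0028,0],
    [-1,0,0.0043,-0.0028,0],
    [-1,0,0,0,0]
  ]
}}

```text
clock: 20.65
eef_pos: [517.6, -23.9, 208.9]
eef_rot: [3.141, 0.0, 1.618]
wrist_force: [-11.3, -0.8, 11.4]
finger_gap: 9.3
finger_force: 25.0
```

{"method": "arm_command", "body": {
  "plan": [
    [-1,0,0.0045,-0.0025,0],
    [-1,0,0.0045,-0.0024,0],
    [-1,0,0.0046,-0.0022,0],
    [-1,0,0.0047,-0.0021,0],
    [-1,0,0.0048,-0.0018,0],
    [-1,0,0.0048,-0.0018,0],
    [-1,0,0.0049,-0.0015,0],
    [-1,0,0.0049,-0.0015,0],
    [-1,0,0.005,-0.0012,0],
    [-1,0,0.005,-0.0011,0],
    [-1,0,0.0051,-0.0008,0],
    [-1,0,0.0051,-0.0008,0],
    [-1,0,0,0,0],
    [-1,0,0,0,0],
    [-1,0,0,0,0],
    [-1,0,0,0,0]
  ]
}}

```text
clock: 22.65
eef_pos: [575.8, -21.2, 227.4]
eef_rot: [3.14, 0.0, 1.618]
wrist_force: [-2.3, -3.1, 5.7]
finger_gap: 9.5
finger_force: 25.0
```

Run:
```python
from h import *
s=manip.read_state(); print(s["eef_pos"],s["wrist_force"],s["finger_gap"],s["qd"].round(3))
p=s["eef_pos"]; e=np.array([np.cos(.047),np.sin(.047)])
dx=(p[:2]-[458.4,-26.6])@e; print("angle",np.degrees(np.arctan2(58+p[2]-138.8,135-dx))-23.25)
c=cam("scene"); Q=cloud(c)
n=np.cross(np.gradient(Q,axis=0),np.gradient(Q,axis=1))
hx=(Q[...,:2]-[458.4,-26.6])@e-135; hy=(Q[...,:2]-[458.4,-26.6])@[-e[1],e[0]]
m=(abs(hy+80)<35)&(hx>-110)&(hx<-10)&(Q[...,2]>130)&(Q[...,2]<245)
q=np.stack([hx[m],Q[m][:,2]],1); print(m.sum(),q.mean(0)); v=np.linalg.svd(q-q.mean(0))[2][0]; print("lid slope",np.degrees(np.arctan2(v[1],v[0])))
cv2.imwrite("pics/end.png",cv2.resize(c["img"][120:330,200:480],(800,600)))
```

```text
[575.78271574 -21.24392181 227.43786545] [-2.32230016 -3.08169037  5.69770213] 9.486322735005446 [ 0.    -0.001  0.    -0.001  0.003 -0.001]
angle 59.94624005718954
665 [-39.59530735 201.17602677]
lid slope 125.23876058711119
```

View pics/end.png

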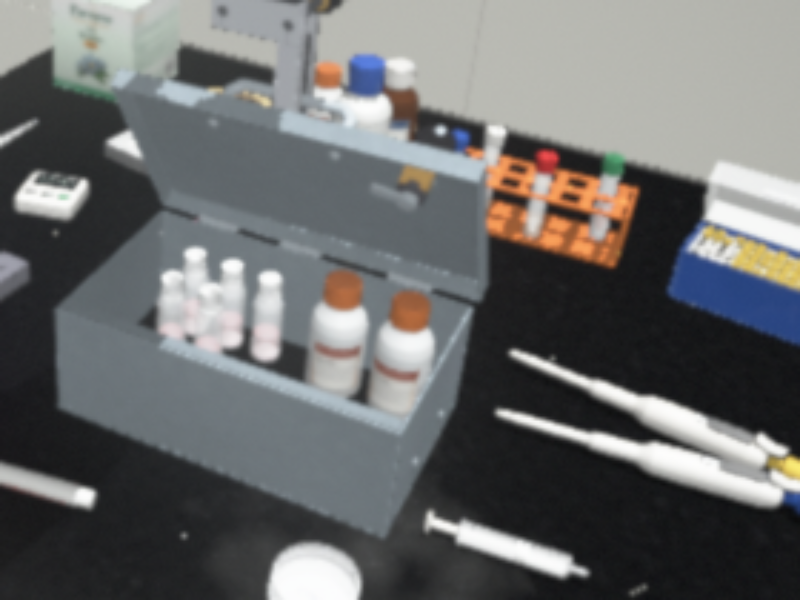

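The lid stands open over the bottles with the fingers on the bar. The kinematics give 60°. The slope fit gives 55°, but it mixes in the lid's rim, so I'll make one cleaner check.

Run:
```python
from h import *
e=np.array([np.cos(.047),np.sin(.047)])
c=cam("scene"); Q=cloud(c)
hx=(Q[...,:2]-[458.4,-26.6])@e-135; hy=(Q[...,:2]-[458.4,-26.6])@[-e[1],e[0]]
for z in range(110,275,10):
    m=(abs(hy+70)<25)&(hx>-115)&(hx<40)&(abs(Q[...,2]-z)<5)
    if m.sum()>3: print(z,m.sum(),np.percentile(hx[m],[10,50,90]).round(1))
print(manip.read_state()["eef_pos"],manip.read_state()["wrist_force"])
```

```text
110 209 [-52.6 -28.3  15.2]
120 49 [ 7.7  9.6 12.4]
130 49 [1.7 4.3 6.6]
140 48 [-3.7 -1.   0.8]
150 51 [-10.6  -7.5  -5.4]
160 52 [-15.7 -13.3 -11.2]
170 58 [-21.  -19.2 -16.8]
180 56 [-27.5 -25.  -22.7]
190 43 [-32.8 -30.4 -28. ]
200 43 [-38.2 -37.  -34.6]
210 56 [-44.5 -42.1 -39.7]
220 68 [-59.4 -48.1 -45.8]
230 68 [-56.4 -54.3 -51.8]
240 30 [-59.2 -56.6 -27.8]
250 47 [-85.9 -83.9 -23. ]
260 159 [-83.6 -77.6 -72. ]
[575.78174456 -21.24981397 227.47566755] [-2.13540892 -2.27102357  5.42895382]
```

The lid panel's slope is 59.9°, in agreement with the kinematics, and it holds still.

```bash
python3 -c "
from cell import ticket
print(ticket.sign_off())"
```

```text
the job is handed in; nothing more can be done
None
```

The job is handed in: the round-headed key is home in the lock and turned to its stop, the lid is held still at about 60° with the fingers still on the handle, and nothing but the key and lid was moved.

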